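# Put the hip flask away in its slide-cover box

## Robot

A 6-joint arm with a two-finger parallel gripper is mounted at the origin on the work surface. World frame = base frame: x ahead of the robot, y to its left, z up, the work surface at z = 0. Lengths are in m, angles in degrees, forces in N, time in s.
With the tool pointing down it reaches from about 0.3 to 0.75 m from the base axis. Payload 8.5 kg.
Tool frame: the origin (TCP) lies midway between the tips of the shut fingers; the grasp point (between the pads) lies 19 mm behind it; z points along the fingers, y is the direction in which the jaws open and shut (so a half turn about z gives the same grasp; the last joint's range is limited). The gripper opens to 85 mm and grips with 20 to 120 N. Pads are 22 mm wide; open, the fingers measure 114 mm over their backs; the gripper's body (76 mm by 85 mm) begins 54 mm behind the grasp point. The pads swing forward as they close: fully open they stand 13 mm farther back than shut.
Start: joints at [52.981, 21.807, 74.336, -0, 83.858, -12.336], TCP at [0.23, 0.5, 0.231] pointing down, gripper open.
Joint ranges: [-178.18, 178.18], [-50.72, 133.34], [12.68, 142.11], [-81.47, 261.47], [9.98, 163.14], [-165.26, 165.26]. Speed limits (degrees/s): [136.94, 136.94, 180, 180, 180, 180].

## Interface

Orientations are given as a 3x3 rotation matrix whose columns are the frame's x, y, z axes.
In Python, from rig import env, viewer, ticket gives the robot as it stands. The module is installed in compiled form; this text tells all that it offers.
- The arm moves only by the shell command python3 -m pendant 'ROWS' [FORCE]. ROWS is JSON, a list of rows, each a list of 3 entries, a list of its own where there are three numbers: the shift along the world's x, y, z in mm, then the turn about the world's z in rad, then the opening, from -1 (shut) to 1 (fully open). A call has 1 to 12 rows; each row shifts and turns the pose as measured when the row begins; what a row does not reach is not made up. A row lasts 1/8 s, in which the tool goes at most 62.5 mm and 10.7 degrees, less where a joint would pass 70% of its speed; a pose out of reach is approached as far as the arm can. A call with a gripper value outside its range is refused whole. The fingers move at their own pace and stop on an object; FORCE is the grip in N (left out, the last holds). Time passes only in rows, so rows that do not move let the fingers close. It gives the time, the measured TCP pose, the force and the opening at its end, in the units of the state.
- env.observe(): the state, without advancing time (a new reading comes with each control period).
- viewer.get_image(name): name is "scene" or "top" or "wrist"; returns (picture, depth): 400x640x3 uint8, red, green, blue; 400x640 float32, m along the optical axis (not along the pixel's ray), 0 where there is no reading.
- viewer.camera_params(name): a dict with "fx", "fy", "cx", "cy" (pixels), "D" ([k1, k2, p1, p2, k3] as OpenCV has them; the pictures are not rectified), "rvec" (rotation vector, rad) and "tvec" (3), from world to camera coordinates, as OpenCV has them; the wrist camera has in their place "T_tool_cam" (4x4, takes a point from camera to tool coordinates, whose origin is the TCP and whose axes are the flange's). Camera axes: x right, y down, z forward; pixel columns grow to the right and rows downward; lengths in m; the calibration is good to about 2 mm. A picture is of the moment at which its call begins: read the wrist's pose just before it. camera_params takes no time and is no camera call.
- ticket.close_job(): hands the job in, once; it reports no verdict.
The state is a dict: "time_s": time; "q": joint angles; "qvel": joint speeds; "joint_efforts": joint torques, N m; "position": TCP position; "tool_rot": TCP orientation; "ft_force": force on the tool from outside, world axes, zero at the start; "wrist_torque": the same for the moment, N m; "grip_width": finger opening in m.
Only numpy, scipy, OpenCV 4.12 (cv2) and the standard library are available. Lean on these libraries where they do the work, as an engineer would, in place of code of your own. Each camera call takes 0.05 s, during which the arm holds its last target. There are 200 camera calls.

## Task

Put the steel hip flask back in its wooden presentation box: slide the cover all the way back by its pull, lay the flask gently flat in the foam bed, lengthwise (cap at either end), and slide the cover fully shut. Leave the other things on the shelf where they stand.

Things in the scene. Friction and masses are not known exactly. Their poses are not given: they have to be found in the camera images.
- flask_box: Light wooden presentation box, fixed to the shelf, 250 long (its x) x 140 wide (its y) x 56 high. Origin: centre of its underside. x points along the box from the front wall to the low rear wall, away from the robot within about 26 degrees; z up. Walls 9 thick, inner width 122; sides and front wall 56 high, rear wall 44 high, so that the cover slides out over the rear wall.
- cover (a joint): Thin wooden cover of the box, 245 x 130 x 6, sliding in grooves of the side walls, upper face 51 above the shelf. Value: m slid back along the box's +x; 0 = fully shut, 0.150 = fully back at its stop, when the whole bed is uncovered; it never leaves the grooves. It stays where it is left; sliding takes 2.5 N plus 4 N per m/s. At the start it is shut or up to 40 mm open. Fully back, it projects 150 beyond the rear wall, 45 above the shelf.
- pull (a point): Centre of the wooden pull on the cover: an upright bar 14 thick (box x) x 64 wide (box y) x 20 high, standing on the cover from 51 to 71 above the shelf. It moves with the cover; shut, it lies 60 in front of the box's origin (box x = -60). Axes as the box.
- bed (a point): Centre of the floor of the foam bed in the front part of the box, 10 above the shelf, at box x = -41. Axes as the box. The bed is 150 long (box x), 122 wide at the middle of its length; at each of its four corners a foam pad 45 long, 26 wide and 12 high narrows it to 70, leaving finger notches 60 long (box x) at mid-length, on both sides, down to the bed floor. The space from bed floor to the shut cover is 35 high.
- flask_center (a point): Centre (half length, half width, half height) of the slim stainless-steel hip flask lying on its back: 122 long overall (its x, screw cap at +x) x 58 wide (y) x 24 thick (z, up). The body is a slab 98 long with rounded edges (x = -61 to +37), then neck and a round cap 21 across. 0.11 to 0.21 kg. It starts lying on the shelf left or right of the box, turned either way.
- glasses_case: Bystander: black hard spectacles case, 158 (x) x 62 (y) x 43 high, on the other side of the box from the flask. Origin: centre of its underside.
- cologne: Bystander: amber glass cologne bottle, 34 x 60 x 110 high. Origin: centre of its underside.
- comb: Bystander: flat wooden comb, 45 x 170 (y) x 8 high. Origin: centre of its underside.
Things that resemble listed ones, but are neither listed nor needed, are in the scene too. What is meant by the part that bears flask_center is not blue or purple, and is the larger of those in its own colour.

How it is judged:
By the outcome, as a careful person would: the job done as asked, in the order asked, and still so for the second after the job is handed in, with the robot touching nothing.
It also fails if it takes over 69 s, if anything falls off the work surface, if the arm or the gripper's body presses on something with over 40 N, if the wrist force passes 120 N, or if a joint passes its speed limit or range.

## Working session

There is one attempt and no reset: what is moved stays moved. The work goes in short steps, Python scripts to look and compute and a shell command to move; the robot and the scene stay as the last step left them, time stands still between calls to the robot, and variables do not carry over. Pictures are saved under pics/ and viewed, about 8 in all and at most 12, crops included, and the job is handed in when it is done.

```bash
mkdir -p pics; cat > h.py <<'E'
import numpy as np, cv2
from rig import env, viewer, ticket
def cam(n,save=None):
    s=env.observe(); im,d=viewer.get_image(n); p=viewer.camera_params(n)
    K=np.array([[p['fx'],0,p['cx']],[0,p['fy'],p['cy']],[0,0,1.]]); D=np.array(p['D'],float)
    if 'rvec' in p:
        R=cv2.Rodrigues(np.array(p['rvec'],float))[0]; t=np.array(p['tvec'],float).ravel(); Rw=R.T; o=-R.T@t
    else:
        T=np.eye(4);T[:3,:3]=s['tool_rot'];T[:3,3]=s['position'];T=T@np.array(p['T_tool_cam']); Rw=T[:3,:3];o=T[:3,3]
    if save: cv2.imwrite(save,im[:,:,::-1]); np.savez(save[:-4],im=im,d=d,K=K,D=D,R=Rw,o=o)
    return dict(im=im,d=d,K=K,D=D,R=Rw,o=o)
def load(f): return dict(np.load(f))
def ray(c,px):
    u=cv2.undistortPoints(np.array(px,float).reshape(-1,1,2),c['K'],c['D']).reshape(-1,2)
    return np.c_[u,np.ones(len(u))]@c['R'].T
def onz(c,px,z):
    r=ray(c,px); return c['o']+r*((z-c['o'][2])/r[:,2])[:,None]
def pts(c):
    h,w=c['d'].shape; g=np.stack(np.meshgrid(np.arange(w),np.arange(h)),-1).reshape(-1,2)
    return (c['o']+ray(c,g)*c['d'].reshape(-1,1)).reshape(h,w,3)
E
python3 - <<'E'
from h import *
a=cam('top','pics/top.png');b=cam('scene','pics/scene.png')
print(env.observe()['time_s'],a['o'],b['o'])
E
```

```text
0.1 [0.28827442 0.05245593 1.25921873] [1.01364453 0.67455573 0.62117686]
```

View pics/top.png

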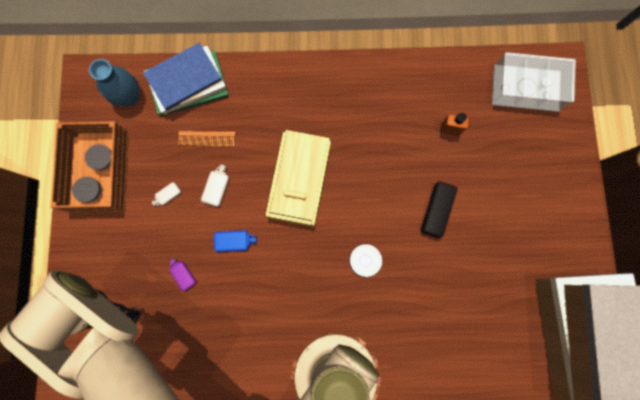

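View pics/scene.png

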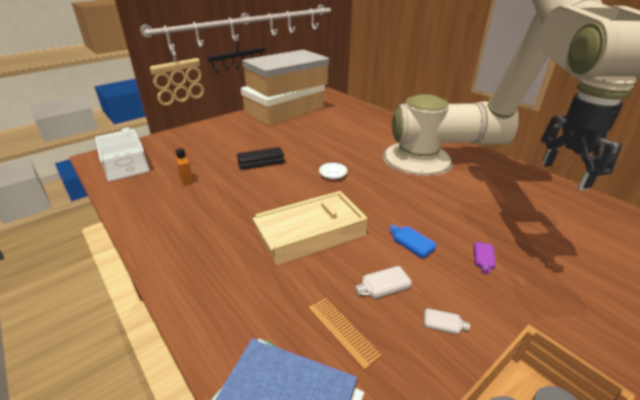

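The top view shows the larger pale flask at (215,187) with its cap up and to the right, a small pale decoy at (166,194), and blue and purple decoys. The box is at (298,178) and its pull at about (296,188). The scene view agrees with this.

```bash
python3 - <<'E'
from h import *
c=load('pics/top.npz');P=pts(c);im=c['im'].astype(int);hsv=cv2.cvtColor(c['im'],cv2.COLOR_RGB2HSV)
def rect(m,roi,z,name):
    x0,y0,x1,y1=roi;k=np.zeros(m.shape,np.uint8);k[y0:y1,x0:x1]=m[y0:y1,x0:x1]
    n,l,s,_=cv2.connectedComponentsWithStats(k);i=1+np.argmax(s[1:,4]);k=(l==i)
    px=np.argwhere(k)[:,::-1]
    ct=cv2.findContours(k.astype(np.uint8),0,2)[0][0].reshape(-1,2)
    w=onz(c,ct,z);r=cv2.minAreaRect((w[:,:2]*1000).astype(np.float32))
    print(name,len(px),'rect',np.round(r[0],1),np.round(r[1],1),round(r[2],1),'box',np.round(cv2.boxPoints(r)).tolist(),'cent',np.round(onz(c,px,z).mean(0)*1000,1),'z',np.round(np.median(P[k][:,2])*1000,1))
    return k
S,V,H=hsv[...,1],hsv[...,2],hsv[...,0]
rect((S<70)&(V>120),(195,155,238,215),.012,'flask')
rect((H>20)&(H<35)&(V>120)&(S>30),(255,120,340,235),.056,'box')
k=rect((P[...,2]>.061)&(P[...,2]<.085),(265,140,330,225),.071,'pull')
rect(V<60,(410,170,470,245),.043,'case')
rect((H<25)&(V>150)&(S>80),(170,125,242,152),.008,'comb')
E
```

```text
flask 689 rect [546.9 331.4] [ 57.8 121.1] 71.6 box [[480.0, 323.0], [595.0, 285.0], [613.0, 340.0], [499.0, 378.0]] cent [540.5 333.7  12. ] z 22.5
box 4287 rect [554.7  86.8] [141.3 259.2] 77.4 box [[413.0, 46.0], [666.0, -10.0], [697.0, 128.0], [444.0, 184.0]] cent [553.3  87.1  56. ] z 51.0
pull 118 rect [501.7  99.5] [62.8 15. ] 78.0 box [[488.0, 70.0], [502.0, 67.0], [516.0, 129.0], [501.0, 132.0]] cent [501.6  99.5  71. ] z 70.1
case 1145 rect [ 449.8 -308.7] [ 63.1 159.6] 69.6 box [[364.0, -310.0], [514.0, -366.0], [536.0, -307.0], [386.0, -251.0]] cent [ 449.6 -309.5   43. ] z 41.8
comb 865 rect [690.5 355. ] [188.6  47.4] 87.2 box [[662.0, 262.0], [710.0, 260.0], [719.0, 448.0], [671.0, 450.0]] cent [691.3 362.2   8. ] z 4.9
```

```bash
python3 -c "
from h import *
s=env.observe();print(s['position'],np.round(s['tool_rot'],3),s['grip_width']); T=s['tool_rot'];print(np.degrees(np.arctan2(T[1][1],T[0][1])))
print(np.round(viewer.camera_params('wrist')['T_tool_cam'],3))"
```

```text
[0.22951921 0.49953823 0.2307724 ] [[-0.909  0.418 -0.001]
 [ 0.418  0.909 -0.001]
 [ 0.    -0.001 -1.   ]] 0.08517858352534757
65.3176090349686
[[ 0.001 -0.95  -0.313  0.08 ]
 [ 1.     0.001 -0.    -0.   ]
 [ 0.    -0.313  0.95  -0.142]
 [ 0.     0.     0.     1.   ]]
```

```bash
python3 -m pendant '[[[27,-40,-8],-0.136,1],[[27,-40,-8],-0.136,1],[[27,-40,-8],-0.136,1],[[27,-40,-8],-0.136,1],[[27,-40,-8],-0.136,1],[[27,-40,-8],-0.136,1],[[27,-40,-8],-0.136,1],[[27,-40,-8],-0.136,1],[[27,-40,-8],-0.136,1],[[27,-40,-8],-0.136,1],[[0,0,0],0,0.4]]' 40
python3 - <<'E'
from h import *
c=cam('wrist','pics/w1.png');s=env.observe();T=s['tool_rot'];print(s['position'],np.degrees(np.arctan2(T[1][1],T[0][1])))
P=pts(c)
m=((P[...,2]>.062)&(P[...,2]<.078)&(np.hypot(P[...,0]-.50,P[...,1]-.10)<.06)).astype(np.uint8)
m=cv2.morphologyEx(m,cv2.MORPH_OPEN,np.ones((5,5)))
ct=max(cv2.findContours(m,0,2)[0],key=cv2.contourArea).reshape(-1,2)
w=onz(c,ct,.071)[:,:2]*1000
r=cv2.minAreaRect(w.astype(np.float32));print(r,cv2.boxPoints(r))
E
```

```text
time_s: 1.48
position: [0.5047, 0.0854, 0.1454]
tool_rot: [[0.261, 0.965, -0.005], [0.965, -0.261, 0.001], [0.0, -0.005, -1.0]]
ft_force: [0.5, 0.2, 0.1]
grip_width: 0.0697
[0.50385274 0.08673891 0.14563217] -14.954556705029853
((503.26055908203125, 101.31570434570312), (63.50359344482422, 13.794090270996094), 77.41806030273438) [[489.6125   71.82883]
 [503.07532  68.82399]
 [516.9086  130.80258]
 [503.4458  133.80742]]
```

View pics/w1.png

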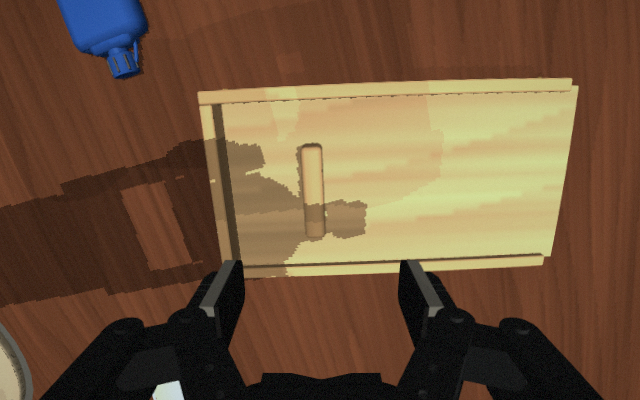

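The wrist view shows the pull at about (313,190) between the jaw planes, with the cover slightly open. Next I go down and grip it.

```bash
python3 -m pendant '[[[-1,14,-30],0.042,0.2],[[0,0,-30],0,0.2],[[0,0,-20],0,0.2],[[0,0,-9],0,0.2],[[0,0,0],0,-1],[[0,0,0],0,-1],[[0,0,0],0,-1],[[0,0,0],0,-1]]' 40
```

```text
time_s: 2.52
position: [0.5008, 0.106, 0.0569]
tool_rot: [[0.206, 0.978, -0.002], [0.978, -0.206, 0.002], [0.002, -0.003, -1.0]]
ft_force: [1.7, -0.5, -7.1]
grip_width: 0.013
```

```bash
python3 -m pendant '[[[12,-2.6,0],0,-1],[[20,-4.4,0],0,-1],[[20,-4.4,0],0,-1],[[20,-4.4,0],0,-1],[[20,-4.4,0],0,-1],[[20,-4.4,0],0,-1],[[14,-3,0],0,-1],[[6,-1.3,0],0,-1],[[4,-0.9,0],0,-1]]'
```

```text
time_s: 3.65
position: [0.6409, 0.0748, 0.0569]
tool_rot: [[0.207, 0.978, -0.012], [0.978, -0.207, 0.005], [0.002, -0.012, -1.0]]
ft_force: [-2.7, 1.0, -1.7]
grip_width: 0.0128
```

Another few mm to feel for the stop.

```bash
python3 -m pendant '[[[4,-0.9,0],0,-1],[[4,-0.9,0],0,-1]]'; python3 -m pendant '[[[4,-0.9,0],0,-1],[[0,0,0],0,-1]]'
```

```text
time_s: 3.9
position: [0.6419, 0.0745, 0.0568]
tool_rot: [[0.206, 0.978, -0.031], [0.979, -0.206, 0.007], [0.0, -0.031, -1.0]]
ft_force: [-22.7, 3.0, 12.0]
grip_width: 0.0132
time_s: 4.15
position: [0.6414, 0.0746, 0.0569]
tool_rot: [[0.205, 0.978, -0.041], [0.979, -0.205, 0.007], [-0.002, -0.042, -0.999]]
ft_force: [2.3, -0.5, -4.5]
grip_width: 0.013
```

The stop is reached: 22 N with no motion. I release, rise and go to the flask.

```bash
python3 -m pendant '[[[0,0,0],0,0.3],[[0,0,0],0,0.3],[[0,0,30],0,0.5],[[0,0,50],0,1]]'; python3 -m pendant '[[[-10,28,3],0.162,1],[[-10,28,3],0.162,1],[[-10,28,3],0.162,1],[[-10,28,3],0.162,1],[[-10,28,3],0.162,1],[[-10,28,3],0.162,1],[[-10,28,3],0.162,1],[[-10,28,0],0.162,1],[[-10,28,0],0.162,1],[[0,0,0],0,1]]'
python3 - <<'E'
from h import *
c=cam('wrist','pics/w2.png');s=env.observe();T=s['tool_rot'];print(s['position'],np.round(T,3),np.degrees(np.arctan2(T[1][1],T[0][1])))
S=cv2.cvtColor(c['im'],cv2.COLOR_RGB2HSV)
P=pts(c)
m=((P[...,2]>.008)&(P[...,2]<.03)&(S[...,1]<70)&(np.hypot(P[...,0]-.547,P[...,1]-.331)<.085)).astype(np.uint8)
m=cv2.morphologyEx(m,cv2.MORPH_OPEN,np.ones((5,5)))
ct=max(cv2.findContours(m,0,2)[0],key=cv2.contourArea).reshape(-1,2)
w=onz(c,ct,.014)[:,:2]*1000
r=cv2.minAreaRect(w.astype(np.float32));print(r,cv2.boxPoints(r))
E
```

```text
time_s: 4.65
position: [0.6409, 0.0743, 0.1358]
tool_rot: [[0.204, 0.978, -0.046], [0.979, -0.204, 0.007], [-0.003, -0.046, -0.999]]
ft_force: [0.2, -0.1, 0.7]
grip_width: 0.0799
time_s: 5.9
position: [0.5522, 0.3334, 0.165]
tool_rot: [[-0.964, 0.268, -0.001], [0.267, 0.963, -0.031], [-0.008, -0.03, -1.0]]
ft_force: [0.1, -1.3, -0.9]
grip_width: 0.0852
[0.55276194 0.33231648 0.16494964] [[-0.963  0.27  -0.001]
 [ 0.27   0.962 -0.031]
 [-0.008 -0.03  -1.   ]] 74.31382111440014
((548.10546875, 331.4482116699219), (57.440284729003906, 124.50283813476562), 71.5766372680664) [[479.96802 323.87372]
 [598.0897  284.52637]
 [616.2429  339.0227 ]
 [498.12122 378.37006]]
```

View pics/w2.png

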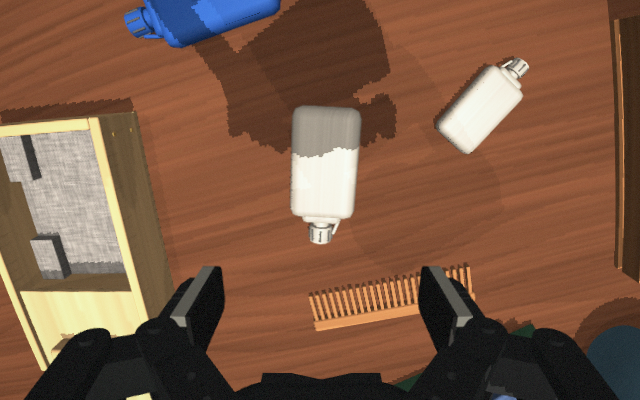

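The wrist view shows the flask centred at (325,165) with its cap towards (320,235). It is well between the jaws, and the bed is visible uncovered at left.

```bash
python3 -m pendant '[[[-5,-1,-40],-0.047,1],[[0,0,-50],0,1],[[0,0,-40],0,1],[[0,0,-15],0,1]]'
```

```text
time_s: 6.45
position: [0.5511, 0.3276, 0.0187]
tool_rot: [[-0.945, 0.328, 0.005], [0.328, 0.944, -0.03], [-0.014, -0.026, -1.0]]
ft_force: [0.1, 0.1, 0.2]
grip_width: 0.0856
```

```bash
python3 -m pendant '[[[-4,4,-9],0.02,1],[[0,0,-6],0,1],[[0,0,0],0,0.5],[[0,0,0],0,0.2],[[0,0,0],0,-1],[[0,0,0],0,-1],[[0,0,0],0,-1]]' 45
```

```text
time_s: 7.32
position: [0.5494, 0.3319, 0.0072]
tool_rot: [[-0.951, 0.31, 0.012], [0.31, 0.95, -0.027], [-0.02, -0.022, -1.0]]
ft_force: [-0.2, -0.2, -2.2]
grip_width: 0.0564
```

The grip is a bit high on the flask, so I reopen, lower and grip again.

```bash
python3 -m pendant '[[[0,0,0],0,0.8],[[0,0,-4],0,0.8],[[0,0,-3],0,0.8],[[0,0,0],0,-1],[[0,0,0],0,-1],[[0,0,0],0,-1],[[0,0,0],0,-1]]' 45
```

```text
time_s: 8.2
position: [0.5497, 0.332, 0.0002]
tool_rot: [[-0.95, 0.311, 0.013], [0.31, 0.95, -0.027], [-0.02, -0.022, -1.0]]
ft_force: [0.7, 1.0, -0.4]
grip_width: 0.0569
```

```bash
python3 -m pendant '[[[0,0,15],0,-1],[[0,0,40],0,-1],[[0,0,50],0,-1],[[0,0,40],0,-1]]'
python3 - <<'E'
from h import *
c=cam('top','pics/top2.png'); b=cam('wrist','pics/w3.png')
cv2.imwrite('pics/v3.png',np.vstack([cv2.resize(c['im'][110:250,190:350],(640,560))[:300,:,::-1],cv2.resize(b['im'][:,:,::-1],(480,300))[:, :].copy() if 0 else cv2.copyMakeBorder(cv2.resize(b['im'][:,:,::-1],(480,300)),0,0,0,160,0)]))
# box from fixed top picture: yaw + walls from height bands
P=pts(c);z=P[...,2]
x=np.array([np.cos(np.radians(-12.5)),np.sin(np.radians(-12.5))]);y=np.array([-x[1],x[0]])
B=np.stack([(P[...,:2]-[.5515,.088])@x,(P[...,:2]-[.5515,.088])@y,z],-1)*1000
m=(abs(B[...,0])<150)&(abs(B[...,1])<90)
w=m&(B[...,2]>40)&(B[...,2]<60);q=B[w]
print('wall ext y',[np.percentile(q[abs(q[:,0])<100][:,1],p) for p in (0.5,99.5)],'front min x',np.percentile(q[:,0],[.3,1]))
f=m&(B[...,2]<30)&(B[...,2]>4)&(abs(B[...,1])<66)&(B[...,0]<60)&(B[...,0]>-122);q=B[f]
print('floor ext',np.percentile(q,[1,50,99],axis=0))
for xs in (-90,-60,-30,0,25):
    k=q[abs(q[:,0]-xs)<12]; print(xs,np.percentile(k[:,1],[2,98]),np.median(k[:,2]))
s=env.observe();print(s['position'],s['grip_width'])
E
```

```text
time_s: 8.7
position: [0.5475, 0.3311, 0.1482]
tool_rot: [[-0.951, 0.31, 0.006], [0.31, 0.95, -0.029], [-0.015, -0.026, -1.0]]
ft_force: [0.1, 0.2, -1.4]
grip_width: 0.0567
wall ext y [np.float64(-69.26450213868566), np.float64(70.35258344131947)] front min x [-124.0614855  -123.68300013]
floor ext [[-109.18622645  -58.07546311    4.91257803]
 [ -36.48926532    2.39346244   10.91386192]
 [  35.24005362   61.42261313   26.56987052]]
-90 [-56.91622794  60.29075638] 12.858452200183779
-60 [-56.54046664  61.00220694] 9.854148126428264
-30 [-56.86492521  61.1714375 ] 9.838816386490311
0 [-56.91058809  59.85909747] 12.078352940005587
25 [-57.05532856  60.15815   ] 13.596249084099954
[0.54921015 0.33187819 0.15134226] 0.05708967221278367
```

View pics/v3.png

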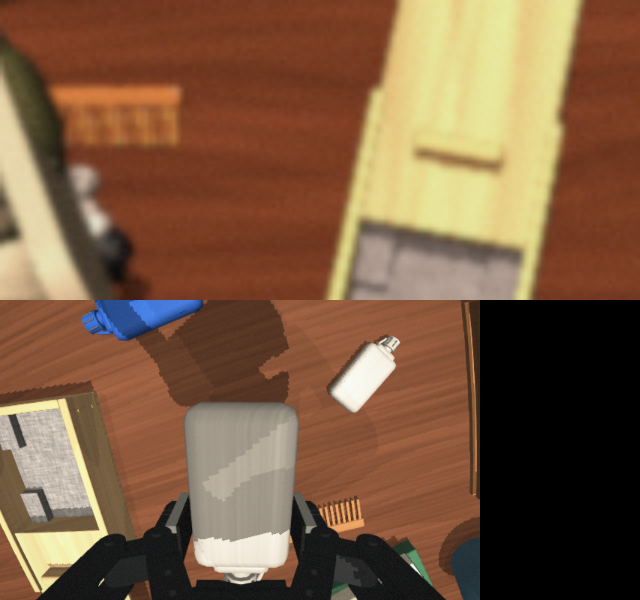

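The flask is gripped straight, the small pale decoy is untouched, and the bed is fully uncovered. Next I carry the flask above the bed.

```bash
python3 -m pendant '[[[-5,-20,0],0.014,-1],[[-6,-39,-3],0.014,-1],[[-6,-39,-3],0.014,-1],[[-6,-39,-3],0.014,-1],[[-6,-39,-3],0.014,-1],[[-5,-39,-3],0.014,-1],[[-3,-20,-3],0.014,-1],[[0,0,0],0,-1],[[0,0,0],0,-1]]'
python3 - <<'E'
from h import *
c=cam('wrist','pics/w4.png');s=env.observe();T=s['tool_rot'];print(s['position'],np.round(T,3),np.degrees(np.arctan2(T[1][1],T[0][1])))
P=pts(c)
t=np.asarray(s['position'])
m=((P[...,2]>t[2]+.012)&(P[...,2]<t[2]+.035)&(np.hypot(P[...,0]-t[0],P[...,1]-t[1])<.09)).astype(np.uint8)
S=cv2.cvtColor(c['im'],cv2.COLOR_RGB2HSV); m&=((S[...,2]>95)&(S[...,1]<70)).astype(np.uint8)
m=cv2.morphologyEx(m,cv2.MORPH_OPEN,np.ones((9,9)))
q=P[m>0]; A=np.c_[q[:,:2]-t[:2],np.ones(len(q))]; print('plane',len(q),np.linalg.lstsq(A,q[:,2]-t[2],rcond=None)[0])
ct=max(cv2.findContours(m,0,2)[0],key=cv2.contourArea).reshape(-1,2)
w=onz(c,ct,t[2]+.016)[:,:2]*1000
r=cv2.minAreaRect(w.astype(np.float32));print(r,cv2.boxPoints(r))
E
```

```text
time_s: 9.93
position: [0.5073, 0.0906, 0.132]
tool_rot: [[-0.977, 0.212, 0.012], [0.212, 0.977, -0.024], [-0.017, -0.021, -1.0]]
ft_force: [0.1, 0.7, -1.8]
grip_width: 0.0567
[0.50736429 0.09069476 0.13197564] [[-0.977  0.212  0.013]
 [ 0.211  0.977 -0.025]
 [-0.017 -0.021 -1.   ]] 77.76812448747692
plane 30612 [ 0.00776455 -0.00534484  0.02225336]
((500.7994079589844, 92.12486267089844), (57.08216094970703, 113.94364166259766), 77.7657470703125) [[439.07333   76.30481 ]
 [550.42926   52.159122]
 [562.5255   107.944916]
 [451.16956  132.0906  ]]
```

View pics/w4.png

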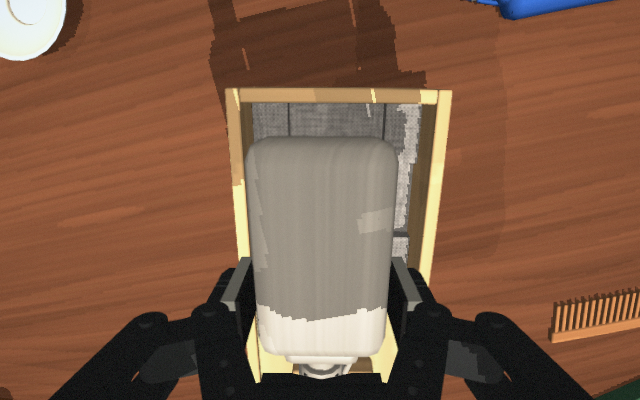

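```bash
python3 - <<'E'
from h import *
c=load('pics/w4.npz');P=pts(c)
a=np.radians(-12.5);x=np.array([np.cos(a),np.sin(a)]);y=np.array([-x[1],x[0]])
B=np.stack([(P[...,:2]-[.5516,.0885])@x,(P[...,:2]-[.5516,.0885])@y,P[...,2]],-1)*1000
B=B[:140].reshape(-1,3)
k=B[(B[:,2]>50)&(B[:,2]<62)&(abs(B[:,1])<90)]
print(np.percentile(k[:,0],[.5,2,50]),np.percentile(k[:,1],[.5,2,98,99.5]),np.median(k[:,2]))
for xs in (-120,-110,-100):
    j=k[abs(k[:,0]-xs)<4]; 
    if len(j): print(xs,j[:,1].min(),j[:,1].max(),len(j))
f=k[k[:,0]<-115];
f=B[(B[:,2]>18)&(B[:,2]<26)&(abs(B[:,1])<60)&(B[:,0]>-115)];n=f[f[:,1]<0];p=f[f[:,1]>0];print('pads inner',np.percentile(n[:,1],97),np.percentile(p[:,1],3))
E
```

```text
[-123.81830012 -123.53055832 -117.86572012] [-68.96143716 -68.03265393  68.86581122  69.84714649] 54.837574538422665
-120 -69.55915202592762 69.970161413375 2994
-110 -69.50576456215428 70.76891203257544 413
-100 -69.48698106832741 70.4806445346068 408
pads inner -34.785502981376 35.73704821245662
```

```bash
python3 -m pendant '[[[7.5,6.6,-10],-0.004,-1],[[0,0,-25],0,-1],[[0,0,-25],0,-1],[[0,0,0],0,-1],[[0,0,0],0,-1]]'
```

```text
time_s: 10.6
position: [0.5169, 0.1018, 0.0693]
tool_rot: [[-0.977, 0.212, 0.014], [0.212, 0.977, -0.024], [-0.019, -0.02, -1.0]]
ft_force: [-0.4, -0.5, -1.4]
grip_width: 0.0571
```

```bash
python3 -m pendant '[[[-2,-4.5,0],0,-1],[[0,0,0],0,-1],[[0,0,0],0,-1]]'
```

```text
time_s: 10.98
position: [0.5158, 0.0972, 0.0711]
tool_rot: [[-0.977, 0.212, 0.017], [0.212, 0.977, -0.024], [-0.022, -0.02, -1.0]]
ft_force: [0.7, 0.6, -1.1]
grip_width: 0.0568
```

```bash
python3 -m pendant '[[[0,0,-20],0,-1],[[0,0,-15],0,-1],[[0,0,-8],0,-1],[[0,0,0],0,-1]]'
```

```text
time_s: 11.48
position: [0.5167, 0.097, 0.0284]
tool_rot: [[-0.977, 0.213, 0.021], [0.212, 0.977, -0.024], [-0.025, -0.019, -0.999]]
ft_force: [-0.1, 0.1, -2.0]
grip_width: 0.0571
```

```bash
python3 -m pendant '[[[-2,0.3,-4],0,-1],[[0,0,-4],0,-1],[[0,0,-4],0,-1],[[0,0,-2],0,-1],[[0,0,0],0,-1]]'; python3 -m pendant '[[[0,0,-2],0,-1],[[0,0,0],0,-1]]'
```

```text
time_s: 12.1
position: [0.5152, 0.0974, 0.0146]
tool_rot: [[-0.977, 0.213, 0.023], [0.212, 0.977, -0.024], [-0.028, -0.019, -0.999]]
ft_force: [0.0, -0.5, -2.1]
grip_width: 0.0569
time_s: 12.35
position: [0.5153, 0.0974, 0.0125]
tool_rot: [[-0.977, 0.213, 0.023], [0.212, 0.977, -0.024], [-0.028, -0.019, -0.999]]
ft_force: [-0.4, 0.8, -1.4]
grip_width: 0.0568
```

```bash
python3 -m pendant '[[[0,0,-1.5],0,-1],[[0,0,0],0,-1]]'; python3 -m pendant '[[[0,0,-1],0,-1],[[0,0,0],0,-1]]'
```

```text
time_s: 12.6
position: [0.5154, 0.0974, 0.011]
tool_rot: [[-0.977, 0.213, 0.023], [0.212, 0.977, -0.024], [-0.028, -0.019, -0.999]]
ft_force: [-0.3, -0.5, -1.8]
grip_width: 0.057
time_s: 12.85
position: [0.5155, 0.0973, 0.0104]
tool_rot: [[-0.977, 0.213, 0.024], [0.212, 0.977, -0.024], [-0.028, -0.019, -0.999]]
ft_force: [-1.7, 0.0, 1.3]
grip_width: 0.0571
```

The vertical force reading rose from -1.8 N to +1.3 N, so the flask is on the bed. I open a little and lift away.

```bash
python3 -m pendant '[[[0,0,0],0,0.45],[[0,0,0],0,0.6],[[0,0,0],0,0.6],[[0,0,0],0,0.6],[[0,0,10],0,0.6],[[0,0,30],0,0.6],[[0,0,50],0,0.6],[[0,0,50],0,0.6],[[0,0,0],0,0.6]]'
python3 - <<'E'
from h import *
c=cam('wrist','pics/w5.png');s=env.observe();t=np.asarray(s['position']);print(t,np.round(s['tool_rot'],3))
P=pts(c);a=np.radians(-12.5);x=np.array([np.cos(a),np.sin(a)]);y=np.array([-x[1],x[0]])
B=np.stack([(P[...,:2]-[.5526,.0887])@x,(P[...,:2]-[.5526,.0887])@y,P[...,2]],-1)*1000
m=(B[...,2]>27)&(B[...,2]<42)&(abs(B[...,1])<50)&(B[...,0]>-114)&(B[...,0]<30);q=B[m]
print(len(q),np.percentile(q,[1,50,99],axis=0))
A=np.c_[q[:,:2],np.ones(len(q))];print(np.linalg.lstsq(A,q[:,2],rcond=None)[0])
E
```

```text
time_s: 13.98
position: [0.5153, 0.0974, 0.1573]
tool_rot: [[-0.977, 0.213, 0.026], [0.212, 0.977, -0.024], [-0.03, -0.018, -0.999]]
ft_force: [0.4, 0.1, -0.7]
grip_width: 0.0686
[0.51428579 0.09735358 0.15522438] [[-0.977  0.213  0.022]
 [ 0.212  0.977 -0.024]
 [-0.027 -0.019 -0.999]]
8382 [[-99.07252019 -26.84820199  27.48774608]
 [-53.98778686   0.20637026  32.59940304]
 [ 15.45584666  27.08268205  34.44849352]]
[-6.72526520e-03 -1.26952417e-03  3.18644799e+01]
```

View pics/w5.png

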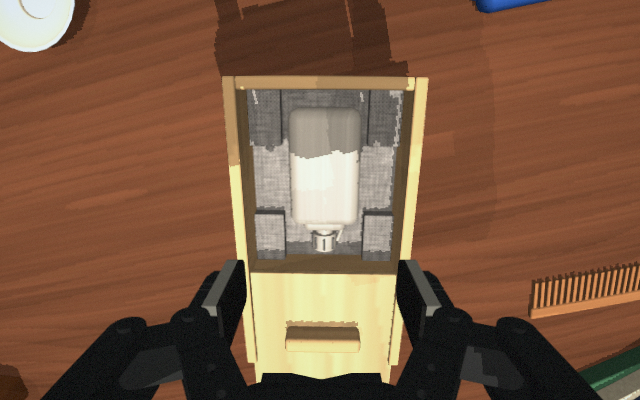

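The flask lies flat and centred in the bed: its top is at about 33 mm, with negligible slope. Now I go back to the pull.

```bash
python3 -m pendant '[[[13,-2.6,0],-0.157,0.4],[[13,-2.6,0],-0.157,0.4],[[13,-2.6,0],-0.157,0.4],[[13,-2.6,0],-0.157,0.4],[[13,-2.6,0],-0.157,0.4],[[13,-2.6,0],-0.157,0.4],[[13,-2.6,0],-0.157,0.4],[[13,-2.6,0],-0.157,0.4],[[13,-2.6,0],-0.157,0.4],[[10,-2.6,0],-0.157,0.4],[[0,0,0],0,0.4]]'
```

```text
time_s: 15.4
position: [0.6376, 0.0707, 0.1391]
tool_rot: [[0.26, 0.964, -0.047], [0.965, -0.261, -0.004], [-0.016, -0.044, -0.999]]
ft_force: [-0.7, 0.3, -0.1]
grip_width: 0.0595
```

```bash
python3 -m pendant '[[[4,0,-30],0.045,0.3],[[0,0,-25],0,0.3],[[0,0,-12],0,0.3],[[0,0,0],0,0.3],[[0,0,0],0,0.3]]'
```

```text
time_s: 16.02
position: [0.6394, 0.0714, 0.0691]
tool_rot: [[0.202, 0.978, -0.05], [0.979, -0.203, -0.006], [-0.016, -0.048, -0.999]]
ft_force: [0.1, -0.2, -0.3]
grip_width: 0.0552
```

```bash
python3 -m pendant '[[[2,0,-6],0,0.1],[[0,0,-5],0,0.1],[[0,0,0],0,-0.3],[[0,0,0],0,-1],[[0,0,0],0,-1],[[0,0,0],0,-1],[[0,0,0],0,-1]]' 40
```

```text
time_s: 16.9
position: [0.6408, 0.0716, 0.0593]
tool_rot: [[0.202, 0.978, -0.051], [0.979, -0.203, -0.006], [-0.016, -0.049, -0.999]]
ft_force: [-1.6, 0.8, 0.0]
grip_width: 0.0126
```

```bash
python3 -m pendant '[[[-12,2.6,0],0,-1],[[-19,4.2,0],0,-1],[[-19,4.2,0],0,-1],[[-19,4.2,0],0,-1],[[-19,4.2,0],0,-1],[[-19,4.2,0],0,-1],[[-16,3.5,0],0,-1],[[-8,1.8,0],0,-1],[[-4,0.9,0],0,-1],[[0,0,0],0,-1]]'; python3 -m pendant '[[[-4,0.9,0],0,-1],[[-4,0.9,0],0,-1],[[0,0,0],0,-1]]'
```

```text
time_s: 18.15
position: [0.51, 0.1008, 0.0592]
tool_rot: [[0.205, 0.978, -0.032], [0.979, -0.205, -0.006], [-0.013, -0.03, -0.999]]
ft_force: [-1.6, 0.8, 0.7]
grip_width: 0.0128
time_s: 18.52
position: [0.5024, 0.1025, 0.0593]
tool_rot: [[0.205, 0.978, -0.031], [0.979, -0.205, -0.006], [-0.013, -0.029, -1.0]]
ft_force: [-1.4, 0.9, -1.1]
grip_width: 0.0129
```

```bash
python3 -m pendant '[[[-4,0.9,0],0,-1],[[-3,0.7,0],0,-1]]'; python3 -m pendant '[[[-3,0.7,0],0,-1],[[-3,0.7,0],0,-1]]';python3 -m pendant '[[[-3,0.7,0],0,-1],[[-3,0.7,0],0,-1]]'
```

```text
time_s: 18.77
position: [0.4955, 0.104, 0.0593]
tool_rot: [[0.205, 0.978, -0.03], [0.979, -0.205, -0.007], [-0.013, -0.028, -1.0]]
ft_force: [1.8, -0.4, -3.6]
grip_width: 0.0129
time_s: 19.02
position: [0.4943, 0.1043, 0.0595]
tool_rot: [[0.205, 0.979, -0.017], [0.979, -0.206, -0.009], [-0.012, -0.015, -1.0]]
ft_force: [17.4, -4.6, -15.4]
grip_width: 0.0129
time_s: 19.27
position: [0.4944, 0.1043, 0.0596]
tool_rot: [[0.206, 0.978, -0.002], [0.978, -0.206, -0.011], [-0.011, -0.0, -1.0]]
ft_force: [15.3, -3.1, -12.6]
grip_width: 0.0129
```

The shut stop is reached: 150 mm of travel, then 17 N with no motion. I release, retreat and check.

```bash
python3 -m pendant '[[[0,0,0],0,-0.2],[[0,0,0],0,0],[[0,0,0],0,0],[[0,0,10],0,0],[[0,0,40],0,0],[[0,0,50],0,0],[[-20,20,40],0,0],[[-30,40,10],0,0],[[-30,50,0],0,0],[[-30,50,0],0,0],[[-30,50,0],0,0],[[0,0,0],0,0]]'
python3 - <<'E'
from h import *
c=cam('top','pics/top3.png');P=pts(c)
a=np.radians(-12.5);x=np.array([np.cos(a),np.sin(a)]);y=np.array([-x[1],x[0]])
B=np.stack([(P[...,:2]-[.5526,.0887])@x,(P[...,:2]-[.5526,.0887])@y,P[...,2]],-1)*1000
m=((B[...,2]>61)&(B[...,2]<85)&(abs(B[...,0])<110)&(abs(B[...,1])<50)).astype(np.uint8)
ct=max(cv2.findContours(m,0,2)[0],key=cv2.contourArea).reshape(-1,2)
r=cv2.minAreaRect((onz(c,ct,.071)[:,:2]*1000).astype(np.float32));d=np.array(r[0])/1000-[.5526,.0887]
print(r,'pull box xy',d@x*1000,d@y*1000); print(env.observe()['time_s'],env.observe()['position'])
E
```

```text
time_s: 20.78
position: [0.3464, 0.3202, 0.2212]
tool_rot: [[0.206, 0.978, 0.001], [0.978, -0.206, -0.007], [-0.006, 0.003, -1.0]]
ft_force: [0.2, -0.7, -0.1]
grip_width: 0.0429
((492.72088623046875, 101.146240234375), (63.32537078857422, 15.165175437927246), 77.66545104980469) pull box xy -61.153599114382594 -0.8089976227573064
20.825 [0.34749681 0.31894243 0.22115483]
```

View pics/top3.png

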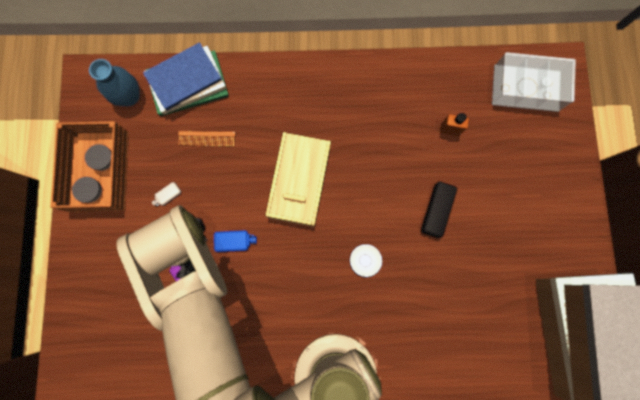

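The box is shut with its pull at (295,195), and the comb, cologne, case and decoys are where they were. Handing in.

```bash
python3 -c "
from rig import ticket; print(ticket.close_job())"
```

```text
the job is handed in; nothing more can be done
None
```

The flask is back in its box and the cover is shut; I handed the job in at about 21 s of the 69 s allowed.

- **Opening:** I slid the cover back by its pull until it stopped against about 22 N.
- **Placing:** I laid the larger pale flask in the foam bed with the cap towards the rear. A wrist picture showed it flat, centred across the bed, with its top at about 33 mm.
- **Closing:** I slid the cover shut by its pull. It moved about 150 mm and then held against about 17 N. The last top picture puts the pull at box x of about -61 mm, against -60 mm for fully shut.
- **Other things:** in the last top picture, the comb, cologne, glasses case and the visible look-alikes look unmoved by eye. The arm partly hid the purple look-alike. The gripper was clear of everything.

My first grip on the flask was too high, so I let go and gripped again lower before lifting. The tool picked up a tilt of about 2 to 3 degrees after pushing on the stops; by the end it had gone. No check failed.

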